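# Post a sample tin through the gravity flap of a drop chute

## Robot

A 6-joint arm with a two-finger parallel gripper is mounted at the origin on the work surface. World frame = base frame: x ahead of the robot, y to its left, z up, the work surface at z = 0. Lengths are in m, angles in rad, forces in N, time in s.
With the tool pointing down it reaches from about 0.325 to 0.775 m from the base axis. Payload 9.3 kg.
Tool frame: the origin (TCP) lies at the centre of the arm's flange, where the gripper is bolted on; the fingertips stand 173 mm ahead of it and the grasp point (between the pads) lies 155 mm ahead of it; z points along the fingers, y is the direction in which the jaws open and shut (so a half turn about z gives the same grasp; the last joint's range is limited). The gripper opens to 85 mm and grips with 20 to 120 N. Pads are 22 mm wide; open, the fingers measure 114 mm over their backs; the gripper's body (76 mm by 85 mm) begins 54 mm behind the grasp point. The pads swing forward as they close: fully open they stand 13 mm farther back than shut.
Start: joints at [-1.468, 0.259, 0.021, 1.334, 0, 1.418], TCP at [0.139, -0.532, 0.405] pointing down, gripper open.
Joint ranges: [-3.04, 3.04], [-0.91, 1.82], [-1.04, 1.36], [-1.92, 1.95], [-1.52, 1.45], [-3.14, 3.14]. Speed limits (rad/s): [2.22, 2.22, 2.79, 3.14, 3.14, 3.14].

## Interface

Orientations are given as a 3x3 rotation matrix whose columns are the frame's x, y, z axes.
In Python, from rig import sensors, imaging, workorder, outline_of, pinpoint gives the robot as it stands.
- The arm moves only by the tool send_rows, never from a script. Its argument "targets" is a list of rows, each a list of 6 numbers: the shift along the tool's x, y, z in mm, then the turn, a rotation vector about the tool's x, y, z in rad. A call has 1 to 5 rows; each row is the pose to reach, as a shift and turn from the pose commanded when the call began, along the tool's axes at that moment; what a row does not reach only later rows make up. A row lasts 1/8 s, in which the tool goes at most 62.5 mm and 10.7 degrees, less where a joint would pass 70% of its speed; a pose out of reach is approached as far as the arm can. A call with a gripper value outside its range is refused whole. "grip" is the opening, from -1 (shut) to 1 (fully open), set as the call begins (left out, the last holds). The fingers move at their own pace and stop on an object; "grip_force" is the grip in N (left out, the last holds). Time passes only in rows, so rows that repeat a pose let the fingers close. It gives the time, the measured TCP pose, the force and the opening at its end, in the units of the state.
- sensors.state(): the state, without advancing time (a new reading comes with each control period).
- imaging.snapshot(name): name is "side" or "top" or "wrist"; returns a dict with "img" (480x640x3 uint8, red, green, blue), "depth" (480x640 float32, m along the optical axis (not along the pixel's ray), 0 where there is no reading), "mtx" (3x3 intrinsics, pixels), "world_to_cam" (4x4, takes a point from world to camera coordinates). Camera axes: x right, y down, z forward; pixel columns grow to the right and rows downward; lengths in m; the calibration is good to about 2 mm. A picture is of the moment at which its call begins.
- workorder.close_job(): hands the job in, once; it reports no verdict.
Trained networks look in the newest picture that a camera, given by its name, has taken for a name from the list of things; names that differ only in an ending like _2 or _b are one class to them, and where a whole thing is asked for, a point or a joint stands for the part that bears it (a point fixed in the world has none). Each returns a list of dicts, best first, with "conf" (0 to 1); they miss things now and then, are a little off and sometimes report something else, mostly with a low value. They report only what shows in the picture. A call takes as long as a camera call. They do not tell look-alikes from the thing itself.
- outline_of(query, camera): "mask" (480x640 bool, what is visible of it).
- pinpoint(query, camera): "xyz" ([x, y, z] in m, in world coordinates, good to about 4 mm: a listed point, or the origin of a listed thing).
The state is a dict: "time_s": time; "qpos": joint angles; "dq": joint speeds; "tau": joint torques, N m; "ee_pos": TCP position; "ee_rot": TCP orientation; "contact_force": force on the tool from outside, world axes, zero at the start; "ft_torque": the same for the moment, N m; "grip_width": finger opening in m.
Only numpy, scipy, OpenCV 4.12 (cv2) and the standard library are available. Lean on these libraries where they do the work, as an engineer would, in place of code of your own. Each camera call takes 0.05 s, during which the arm holds its last target. There are 200 camera calls.

## Task

Post the flat round sample tin into the drop chute: with the fingers, slide it along the white deck until it is in front of the mouth, then push it in through the hanging flap so that it slides down into the catch tray, and draw your hand back so the flap falls fully shut behind it. Push the tin only, never pick it up off the deck, and leave the jar, vials, beakers, bottle and tape where they stand.

Things in the scene. Friction and masses are not known exactly. Their poses are not given: they have to be found in the camera images.
- chute: Sample drop chute, fixed. Origin on the bench top straight below the shut flap, on the centre line; +x is the posting direction (deck to flap to tray), +y left of it, z up. Deck: white, level, smooth, rimless, 75 mm above the bench, x -215 to +6 mm, y -195 to +195 mm. A wall 62 mm high stands on the deck at x -6 to +6 mm, closed but for the mouth in its middle.
- mouth (a point): Middle of the mouth, at deck level in the shut flap's plane (75 mm above the bench); axes as the chute's. The mouth is 130 mm wide (y -65 to +65) and 54 mm high, under a steel bar whose top is 62 mm above the deck. From 6 mm beyond the flap a smooth ramp falls 32 degrees to the tray.
- flap (a joint): Angle of the thin metal flap (90 g, 122 mm wide, 50 mm high) hanging in the mouth from a pivot 54 mm above the deck, lower edge 4 mm above the deck: 0 rad hangs shut, grows as the lower edge swings inward (chute +x), stop at 1.5. Swings freely, inward only, no latch; the tin pushed against it opens it (under 2 N). Falls shut by its weight in about a second.
- flap_edge (a point): Middle of the flap's lower edge. Beyond the flap, the ramp ends in the catch tray: 107 to 229 mm beyond the shut flap's plane, 138 mm wide, floor 12 mm above the bench, open above, between cheeks 105 mm high (from the bench) and an end wall 50 mm high.
- tin_center (a point): Centre of the sample tin: closed, flat, round, bare grey metal, 80 mm across, 26 mm high, about 140 g; z is its axis; centre 13 mm above what it lies on. Starts on the deck, 75 to 95 mm before the flap's plane, 70 to 100 mm left or right of the centre line. Slides easily (friction about 0.3); once its middle passes the deck's edge, 6 mm beyond the flap, it slides down by itself.
- jar: Bystander: jar with black cap, 38 mm across, 52 mm high, on the deck on the other side of the centre line from the tin, also 70 to 100 mm to the side and 75 to 95 mm before the flap's plane. Origin at the centre of its underside.
- vial_a: Bystander: amber vial, 22 mm across, 42 mm high, stands on the deck near the left end of the front wall (about 35 mm before it, 170 mm left of the mouth). Origin at the centre of its underside.
- vial_b: Bystander: as the other vial, near the right end of the front wall.
- beaker_a: Bystander: foil-capped beaker, 86 mm across, 115 mm high, on the bench to the left of the chute. Origin at the centre of its underside.
- beaker_b: Bystander: foil-capped beaker, 74 mm across, 95 mm high, on the bench to the right of the chute. Origin at the centre of its underside.
- reagent: Bystander: amber bottle, 60 mm across, 125 mm high, on the bench to the left, further back. Origin at the centre of its underside.
- tape: Bystander: roll of tape, 90 mm across, 20 mm high, lying on the bench to the right. Origin at the centre of its underside.
- tin: The sample tin again, origin at the centre of its underside.
There are look-alikes about, which are no part of the job. What is shaped like the tin but yellow is not meant.

How it is judged:
By the outcome, as a careful person would: the job done as asked, in the order asked, and still so for the second after the job is handed in, with the robot touching nothing.
It also fails if it takes over 48 s, if anything falls off the work surface, if the arm or the gripper's body presses on something with over 40 N, if the wrist force passes 120 N, or if a joint passes its speed limit or range.

## Working session

There is one attempt and no reset: what is moved stays moved. The work goes in short steps, Python scripts to look and compute and a tool call to move; the robot and the scene stay as the last step left them, time stands still between calls to the robot, and variables do not carry over. Pictures are saved under pics/ and viewed, about 8 in all and at most 12, crops included, and the job is handed in when it is done.

Besides the shell and the picture viewer there is one more tool, called after ">>>" in YAML: its name, and indented under it one key for each argument. send_rows: Moves the arm, as the interface text tells. Its arguments: {"type":"object","properties":{"targets":{"type":"array","items":{"type":"array","items":{"type":"number"}}},"grip":{"type":"number"},"grip_force":{"type":"number"}},"required":["targets"]}

```bash
mkdir -p pics
cat > h.py <<'E'
import numpy as np, cv2
from rig import sensors, imaging, workorder, outline_of, pinpoint
def save(im,n): cv2.imwrite('pics/'+n,cv2.cvtColor(im,cv2.COLOR_RGB2BGR))
def world(s,mask):
    v,u=np.nonzero(mask&(s['depth']>0)); d=s['depth'][v,u]
    c=np.linalg.inv(s['mtx'])@np.vstack([u,v,np.ones(len(u))])*d
    return (np.linalg.inv(s['world_to_cam'])@np.vstack([c,np.ones(len(u))]))[:3].T
def pix(s,p):
    c=s['world_to_cam']@np.append(p,1); q=s['mtx']@c[:3]; return (q[:2]/q[2]).round(0)
E
python3 - <<'E'
from h import *
st=sensors.state(); print(st['time_s'],st['ee_pos'],st['ee_rot'].round(3) if hasattr(st['ee_rot'],'round') else st['ee_rot'])
for c in ['top','side']:
    s=imaging.snapshot(c); save(s['img'],c+'0.png')
    for q in ['chute','mouth','flap_edge','tin','tin_center','jar','vial_a','beaker_a','reagent','tape']:
        print(c,q,[(np.round(d['xyz'],3).tolist(),round(d['conf'],2),pix(s,d['xyz']).tolist()) for d in pinpoint(q,c)])
E
```

```text
0.0 [ 0.13914874 -0.53205197  0.404057  ] [[ 0.967  0.253 -0.   ]
 [ 0.253 -0.967  0.001]
 [ 0.    -0.001 -1.   ]]
top chute [([0.61, 0.021, -0.001], 0.88, [313.0, 238.0])]
top mouth [([0.609, 0.019, 0.075], 0.89, [313.0, 233.0])]
top flap_edge [([0.611, 0.019, 0.079], 0.45, [313.0, 232.0])]
top tin [([0.543, 0.126, 0.076], 0.95, [269.0, 258.0]), ([0.578, 0.328, 0.002], 0.86, [195.0, 248.0]), ([0.714, 0.174, -0.002], 0.72, [256.0, 200.0]), ([0.445, 0.309, 0.004], 0.57, [199.0, 299.0])]
top tin_center [([0.536, 0.126, 0.087], 0.91, [268.0, 260.0]), ([0.71, 0.178, 0.016], 0.84, [254.0, 199.0]), ([0.446, 0.308, 0.014], 0.81, [199.0, 298.0]), ([0.578, 0.328, 0.013], 0.64, [194.0, 248.0]), ([0.589, -0.422, -0.003], 0.47, [481.0, 249.0])]
top jar [([0.517, -0.054, 0.075], 0.56, [342.0, 270.0])]
top vial_a [([0.595, 0.199, 0.075], 0.46, [240.0, 237.0]), ([0.557, -0.149, 0.072], 0.44, [381.0, 255.0])]
top beaker_a [([0.434, 0.452, -0.003], 0.8, [144.0, 303.0]), ([0.591, -0.423, -0.001], 0.7, [482.0, 248.0])]
top reagent [([0.59, 0.45, 0.002], 0.94, [149.0, 243.0]), ([0.535, 0.131, 0.088], 0.
[... 398 characters left out ...]
375.0]), ([0.577, 0.331, 0.0], 0.74, [226.0, 353.0]), ([0.539, 0.124, 0.074], 0.62, [300.0, 282.0])]
side tin_center [([0.444, 0.31, 0.015], 0.93, [282.0, 372.0]), ([0.542, 0.129, 0.086], 0.88, [298.0, 279.0]), ([0.577, 0.327, 0.014], 0.84, [226.0, 348.0])]
side jar [([0.515, -0.054, 0.078], 0.85, [354.0, 247.0])]
side vial_a [([0.595, 0.194, 0.074], 0.69, [261.0, 289.0]), ([0.554, -0.153, 0.076], 0.57, [363.0, 224.0])]
side beaker_a [([0.591, -0.422, -0.002], 0.82, [400.0, 202.0]), ([0.427, 0.449, 0.008], 0.74, [240.0, 425.0])]
side reagent [([0.595, 0.45, 0.001], 0.8, [177.0, 385.0]), ([0.596, 0.195, 0.073], 0.65, [260.0, 289.0])]
side tape [([0.478, -0.442, -0.001], 0.81, [438.0, 211.0])]
```

View pics/top0.png

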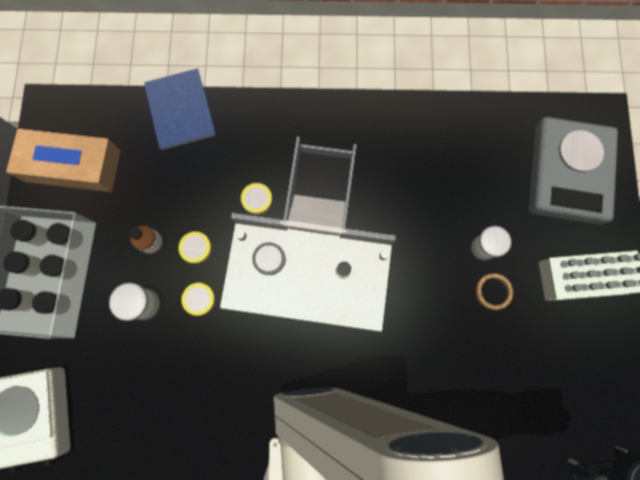

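View pics/side0.png

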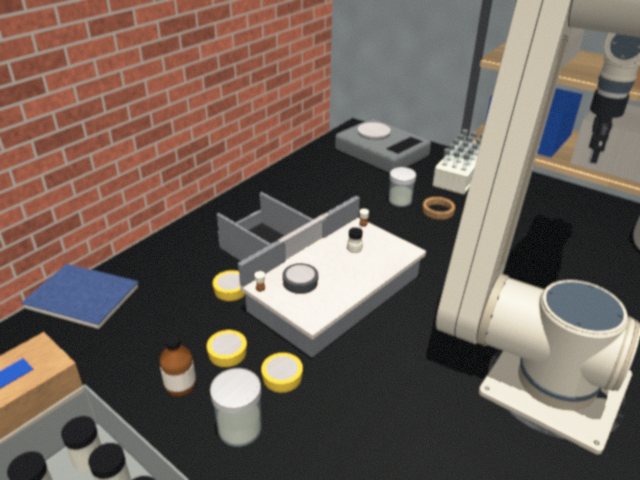

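Lookalikes: the grey tin on the deck at (268,259), and yellow tins at (256,198), (195,247) and (198,298) on the bench. I choose the grey one on the deck. Next: a close crop and a chute yaw fit.

Run:
```python
from h import *
s=imaging.snapshot('top'); save(cv2.resize(s['img'][180:350,200:420],None,fx=3,fy=3),'crop.png')
P=world(s,np.ones((480,640),bool))
box=(P[:,0]>.3)&(P[:,0]<.75)&(P[:,1]>-.25)&(P[:,1]<.3)
D=P[box&(abs(P[:,2]-.075)<.006)]; print('deck',len(D),cv2.minAreaRect((D[:,:2]*1000).astype(np.float32)),D[:,2].mean())
W=P[box&(abs(P[:,2]-.137)<.006)]; W=W[:, :2]; m=W.mean(0); u=np.linalg.svd(W-m)[2][0]; print('wall',len(W),m,u, (W-m)@u@np.ones(1) if 0 else [((W-m)@u).min(),((W-m)@u).max()])
m0=outline_of('tin','top')
for d in m0:
    T=world(s,d['mask']); T=T[abs(T[:,2]-.101)<.006]
    if len(T)>50: print('tin',d['conf'],len(T),cv2.minEnclosingCircle((T[:,:2]*1000).astype(np.float32)),T.mean(0))
th=np.arctan2(-u[0]*np.sign(u[1]),u[1]*np.sign(u[1])); print('yaw',th)
```

```text
deck 12474 ((567.0509033203125, 24.8709716796875), (390.5836181640625, 339.6690368652344), 82.85029602050781) 0.07544950177913086
wall 918 [0.60999494 0.01688974] [-0.1300251 -0.9915107] [np.float64(-0.19716386311566583), np.float64(0.19187390740100807)]
tin 0.74 848 ((540.2969970703125, 124.95670318603516), 39.91829299926758) [0.53988921 0.12490135 0.10139421]
tin 0.26 477 ((654.202880859375, 13.735142707824707), 197.58230590820312) [0.68977109 0.01551082 0.10304143]
yaw -0.13039429148845455
```

View pics/crop.png

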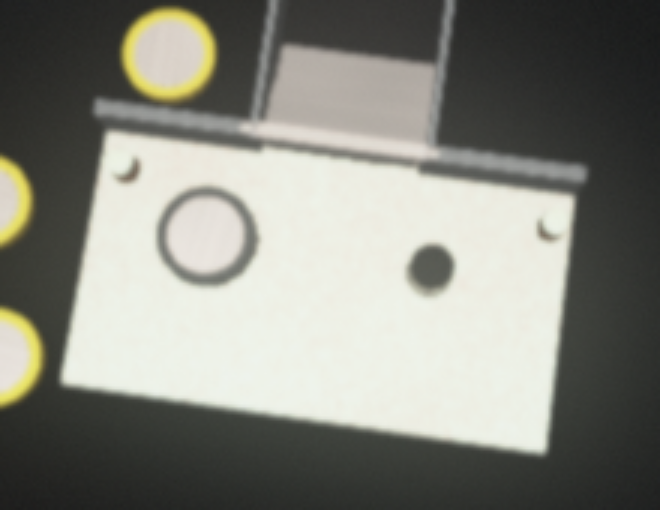

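Crop: the grey tin at (205,236), the jar at (431,268) on the other side, the mouth ramp at (350,100), and the yellow look-alikes outside the deck. The grey tin is the right one: chute frame x≈-83, y≈+95 mm, z top 101 mm as it must be. The plan is a two-pad push: first sideways with the jaws along chute x, then a 90° turn and forward.

```bash
cat >> h.py <<'E'
from scipy.spatial.transform import Rotation as R
O=np.array([.610,.020]); A=-.127; C=np.array([[np.cos(A),-np.sin(A)],[np.sin(A),np.cos(A)]])
def chute(p): return (np.asarray(p)[...,:2]-O)@C   # world -> chute xy
def go(x,y,z,yaw=None):  # chute mm, TCP z mm; yaw of tool x in chute frame, deg
    st=sensors.state(); Rt=np.array(st['ee_rot']); p=np.array(st['ee_pos'])
    g=np.append(O+C@(np.array([x,y])/1000),z/1000)
    b=R.from_euler('z',np.degrees(A)+yaw,degrees=True).as_matrix()@np.diag([1.,-1,-1])
    print('t',st['time_s'],'chute',(chute(p)*1000).round(1),'z',(p[2]*1000).round(1),'w',st['grip_width'],'F',np.round(st['contact_force'],1),
     'row',((g-p)@Rt*1000).round(1).tolist(),R.from_matrix(Rt.T@b).as_rotvec().round(3).tolist())
E
python3 -c "
from h import *
go(-88,147,404,90)"
```

```text
t 1.2 chute [-397.1 -607.3] z 404.7 w 0.08550276289872372 F [ 0.3 -0.  -0.5] row [568.5, -584.2, 0.7] [-0.0, -0.0, -1.188]
```

>>> send_rows:
  targets:
    - [568, -584, 0, 0, 0, -1.19]
    - [568, -584, 0, 0, 0, -1.19]
    - [568, -584, 0, 0, 0, -1.19]
    - [568, -584, 0, 0, 0, -1.19]
    - [568, -584, 0, 0, 0, -1.19]
  grip: -0.15

```text
time_s: 1.82
ee_pos: [0.2937, -0.2584, 0.4049]
ee_rot: [[0.363, 0.932, 0.001], [0.932, -0.363, -0.001], [-0.0, 0.001, -1.0]]
contact_force: [1.3, -0.2, -0.1]
grip_width: 0.0367
```

```bash
python3 -c "
from h import *
go(-88,147,404,90)"
```

```text
t 1.825 chute [-278.5 -316.2] z 404.9 w 0.03665215024327263 F [ 1.3 -0.2 -0.1] row [495.6, 72.4, 0.8] [0.001, 0.0, -0.245]
```

>>> send_rows:
  targets:
    - [496, 72, 0, 0, 0, -0.245]
    - [496, 72, 0, 0, 0, -0.245]
    - [496, 72, 0, 0, 0, -0.245]
    - [496, 72, 0, 0, 0, -0.245]
    - [496, 72, 0, 0, 0, -0.245]

```text
time_s: 2.45
ee_pos: [0.4496, 0.0128, 0.405]
ee_rot: [[0.132, 0.991, 0.001], [0.991, -0.132, -0.0], [-0.0, 0.001, -1.0]]
contact_force: [1.2, -1.2, -0.1]
grip_width: 0.0359
```

```bash
python3 -c "
from h import *
go(-88,147,404,90)"
```

```text
t 2.45 chute [-158.2  -27.4] z 405.0 w 0.03592979872063647 F [ 1.2 -1.2 -0.1] row [174.8, 69.3, 1.1] [0.001, 0.0, -0.005]
```

>>> send_rows:
  targets:
    - [175, 69, 0, 0, 0, 0]
    - [175, 69, 0, 0, 0, 0]
    - [175, 69, 0, 0, 0, 0]
    - [175, 69, 0, 0, 0, 0]
    - [175, 69, 0, 0, 0, 0]

```text
time_s: 3.08
ee_pos: [0.5404, 0.1752, 0.4043]
ee_rot: [[0.131, 0.991, -0.001], [0.991, -0.131, -0.0], [-0.0, -0.001, -1.0]]
contact_force: [-0.1, -0.4, 0.3]
grip_width: 0.0366
```

Run:
```python
from h import *
go(-88,147,256,90)
s=imaging.snapshot('wrist'); save(s['img'],'w1.png')
T=[(chute(d['xyz'])*1000).round(1).tolist()+[round(d['xyz'][2],3),round(d['conf'],2)] for q in ['tin_center','vial_a'] for d in pinpoint(q,'wrist')]; print(T)
for q in ['tin']:
  for d in outline_of(q,'wrist'):
    P=world(s,d['mask']);P=P[abs(P[:,2]-.101)<.006]
    if len(P)>50: c,r=cv2.minEnclosingCircle(P[:,:2].astype(np.float32)); print(q,d['conf'],chute(c)*1000,r)
```

```text
t 3.075 chute [-88.7 145.1] z 404.3 w 0.036608772787040694 F [-0.1 -0.4  0.3] row [1.9, 0.8, 148.3] [-0.001, 0.0, -0.005]
[[79.0, 167.6, 0.015, 0.97], [-71.8, 300.6, 0.01, 0.81], [-200.0, 262.3, 0.017, 0.59], [-86.9, 95.8, 0.091, 0.57], [-40.9, 168.6, 0.075, 0.92]]
tin 0.8 [-82.82784703  97.5948251 ] 0.040320634841918945
```

View pics/w1.png

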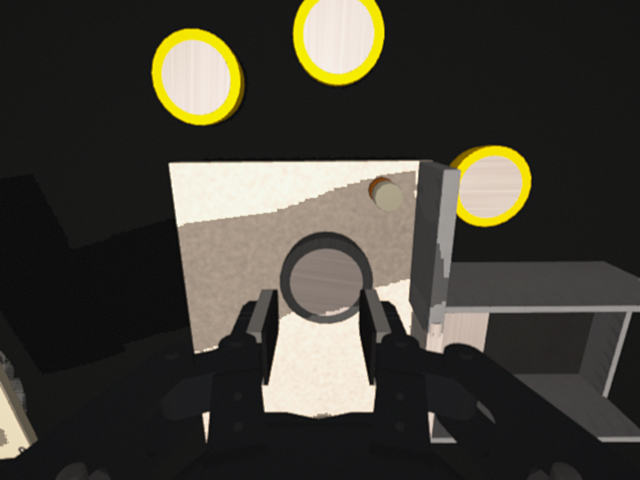

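The wrist view shows the grey tin at (326,278), vial at (385,193), and the fingers clear above. The vial is close to where a square approach would put the +x finger, so I yaw the cage 20° for clearance.

```bash
python3 -c "
from h import *
go(-101,146,256,110)"
```

```text
t 3.275 chute [-88.8 143.8] z 405.2 w 0.036589326717754854 F [-0.5 -0.1 -0.8] row [2.1, -12.3, 149.2] [0.001, 0.0, -0.356]
```

>>> send_rows:
  targets:
    - [2, -12, 0, 0, 0, -0.18]
    - [2, -12, 0, 0, 0, -0.356]
    - [2, -12, 60, 0, 0, -0.356]
    - [2, -12, 100, 0, 0, -0.356]
    - [2, -12, 120, 0, 0, -0.356]

```text
time_s: 3.9
ee_pos: [0.5281, 0.1775, 0.283]
ee_rot: [[-0.22, 0.975, -0.002], [0.975, 0.22, -0.0], [0.0, -0.002, -1.0]]
contact_force: [-0.1, 1.0, 0.0]
grip_width: 0.0359
```

Run:
```python
from h import *
s=imaging.snapshot('wrist'); save(s['img'],'w2.png')
for i in range(4): go(-101,146,256,110)
s=imaging.snapshot('side'); save(cv2.resize(s['img'][180:350,220:440],None,fx=3,fy=3),'s2.png')
```

```text
t 3.95 chute [-101.4  145.8] z 281.3 w 0.03618988759169661 F [-1.4  0.1 -2.6] row [0.1, 0.6, 25.3] [-0.004, -0.0, -0.0]
t 3.95 chute [-101.4  145.8] z 281.3 w 0.03618988759169661 F [-1.4  0.1 -2.6] row [0.1, 0.6, 25.3] [-0.004, -0.0, -0.0]
t 3.95 chute [-101.4  145.8] z 281.3 w 0.03618988759169661 F [-1.4  0.1 -2.6] row [0.1, 0.6, 25.3] [-0.004, -0.0, -0.0]
t 3.95 chute [-101.4  145.8] z 281.3 w 0.03618988759169661 F [-1.4  0.1 -2.6] row [0.1, 0.6, 25.3] [-0.004, -0.0, -0.0]
```

View pics/s2.png

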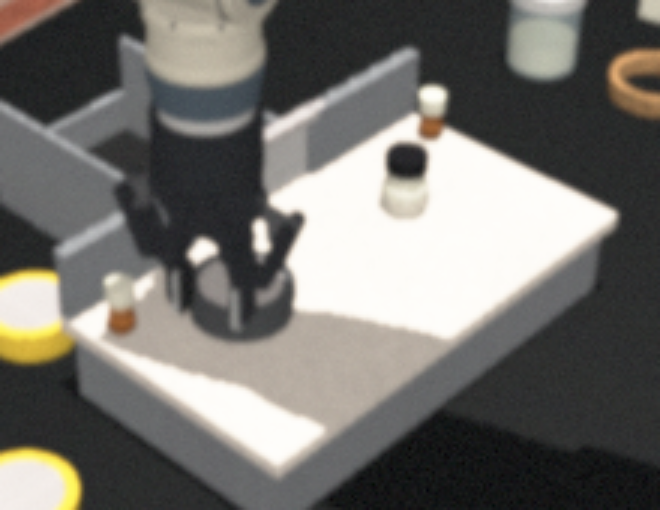

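Side crop: the fingertips (180,300) and (235,320) stand behind the tin (245,290), clear of the vial (120,305). Descending the last stretch in small steps.

>>> send_rows:
  targets:
    - [1, 0, 8, 0, 0, 0]
    - [2, 0, 14, 0, 0, 0]
    - [2, 0, 20, 0, 0, 0]
    - [2, 0, 25, 0, 0, 0]
    - [2, 0, 25, 0, 0, 0]

```text
time_s: 4.62
ee_pos: [0.5283, 0.1806, 0.2593]
ee_rot: [[-0.222, 0.975, -0.001], [0.975, 0.222, -0.0], [0.0, -0.001, -1.0]]
contact_force: [0.3, -0.8, 0.3]
grip_width: 0.0363
```

```bash
cat > look.py <<'E'
from h import *
import sys
go(*map(float,sys.argv[1:5]))
for c in ['top','side']:
    s=imaging.snapshot(c)
    if len(sys.argv)>5: save(cv2.resize(s['img'][180:350,200:440],None,fx=3,fy=3),sys.argv[5]+c+'.png')
    for q in ['tin_center','vial_a','jar','flap_edge']:
        for d in pinpoint(q,c):
            k=chute(d['xyz'])*1000
            if -230<k[0]<250 and abs(k[1])<190 and not(abs(k[0]-79)<12 and abs(k[1]-168)<12): print(c,q,k.round(1),round(d['xyz'][2]*1000),round(d['conf'],2))
E
python3 look.py -101 60 256 110 a
```

```text
t 4.625 chute [-101.3  148.9] z 259.3 w 0.036320860055384235 F [ 0.3 -0.8  0.3] row [-83.6, -30.2, 3.3] [-0.001, -0.0, 0.001]
top tin_center [-84.2  99.1] 89 0.85
top vial_a [ 0.2 -1.7] 73 0.71
top vial_a [ -31.5 -180. ] 72 0.6
top jar [-86.5 -84.5] 74 0.47
top flap_edge [ 0.7 -1. ] 78 0.44
side tin_center [-85.6  99. ] 86 0.84
side vial_a [-34.1 172.1] 76 0.74
side vial_a [ -33.9 -176.8] 76 0.46
side jar [-85.6 -85. ] 76 0.61
```

View pics/aside.png

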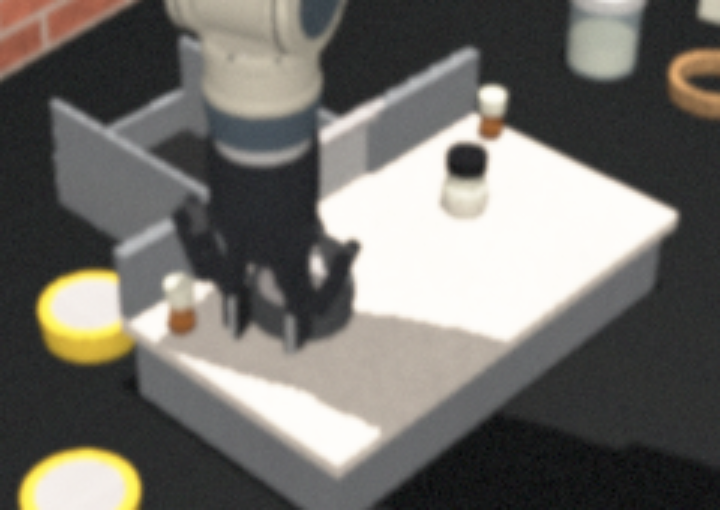

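Tips at (235,330) and (292,345) stand at the deck behind the tin, and the vial and jar are untouched. Pushing sideways.

>>> send_rows:
  targets:
    - [-8, -3, 1, 0, 0, 0]
    - [-16, -6, 2, 0, 0, 0]
    - [-24, -9, 2, 0, 0, 0]
    - [-32, -12, 2, 0, 0, 0]
    - [-40, -14.5, 2, 0, 0, 0]

```text
time_s: 5.75
ee_pos: [0.5231, 0.1376, 0.2577]
ee_rot: [[-0.221, 0.975, -0.0], [0.975, 0.221, -0.0], [-0.0, -0.0, -1.0]]
contact_force: [0.4, 0.3, -0.6]
grip_width: 0.0362
```

```bash
python3 look.py -101 60 256 110
```

```text
t 5.75 chute [-101.1  105.7] z 257.7 w 0.03624781233225441 F [ 0.4  0.3 -0.6] row [-43.0, -15.5, 1.7] [-0.0, 0.0, 0.001]
top tin_center [-86.8  62.1] 88 0.78
top vial_a [ -31.2 -179.3] 71 0.52
top flap_edge [2.8 0.6] 77 0.66
side tin_center [-85.2  61.3] 86 0.89
side vial_a [ -35.4 -179.9] 75 0.69
side vial_a [-33.9 173.1] 75 0.52
side jar [-87.4 -83.1] 78 0.84
```

>>> send_rows:
  targets:
    - [-12, -4.5, 0, 0, 0, 0]
    - [-24, -9, 0, 0, 0, 0]
    - [-36, -13, 0, 0, 0, 0]
    - [-48, -17, 0, 0, 0, 0]
    - [-58, -21, 0, 0, 0, 0]

```text
time_s: 6.88
ee_pos: [0.5155, 0.0761, 0.2577]
ee_rot: [[-0.221, 0.975, 0.0], [0.975, 0.221, -0.0], [-0.0, 0.0, -1.0]]
contact_force: [-0.3, 0.6, -0.1]
grip_width: 0.0361
```

```bash
python3 look.py -101 44 257 110 b
```

```text
t 6.875 chute [-100.9   43.6] z 257.7 w 0.03608928449405297 F [-0.3  0.6 -0.1] row [0.4, 0.0, 0.7] [0.0, 0.0, 0.001]
top tin_center [-86.6   4.3] 90 0.95
top vial_a [ -31.6 -173.9] 74 0.66
top vial_a [-88.1  -1.4] 86 0.18
top jar [-82.2 -86.2] 75 0.72
top flap_edge [0.4 1.4] -3 0.6
top flap_edge [4.8 2.4] 81 0.45
side tin_center [-85.4  -0.5] 85 0.84
side vial_a [-35.2 174.4] 74 0.64
side vial_a [ -34.6 -178.7] 75 0.53
side vial_a [-2.6  0.6] 77 0.19
side jar [-84.9 -87.7] 77 0.81
side flap_edge [0.5 2.7] 78 0.76
```

View pics/bside.png

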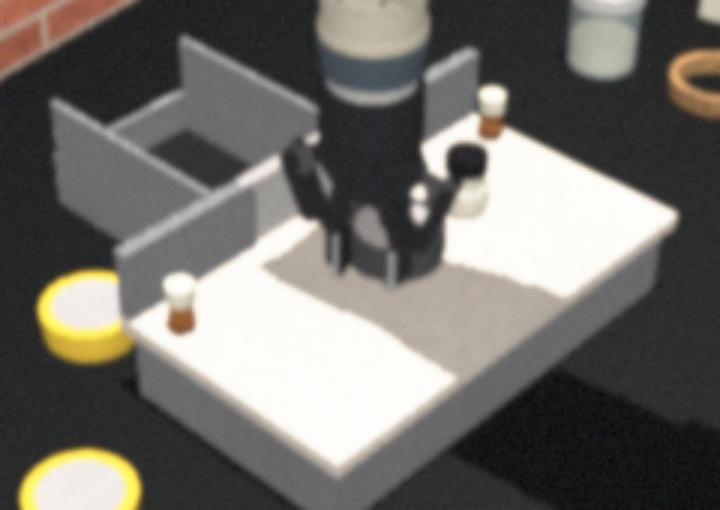

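Tin is now in front of the mouth at about (-86, +2). Backing off, raising, then going behind it with the jaws across.

>>> send_rows:
  targets:
    - [8, 3, 0, 0, 0, 0]
    - [19, 7, 0, 0, 0, 0]
    - [19, 7, -40, 0, 0, 0]
    - [19, 7, -80, 0, 0, 0]
    - [19, 7, -80, 0, 0, 0]

```text
time_s: 8.0
ee_pos: [0.5187, 0.0981, 0.3405]
ee_rot: [[-0.222, 0.975, 0.005], [0.975, 0.222, 0.0], [-0.001, 0.005, -1.0]]
contact_force: [1.6, 0.5, 0.1]
grip_width: 0.0366
```

```bash
python3 look.py -150 2 338 180
```

```text
t 8.0 chute [-100.4   65.9] z 340.5 w 0.036556209911511206 F [1.6 0.5 0.1] row [-42.9, -68.6, 2.2] [0.004, 0.004, -1.22]
top tin_center [-85.    0.7] 86 0.8
top vial_a [ -30.9 -176.4] 75 0.54
top jar [-83.4 -84.5] 76 0.51
top flap_edge [ 5.6 -0.8] 77 0.59
side tin_center [-85.9  -0.9] 89 0.85
side vial_a [-35.9 170.1] 75 0.55
side vial_a [ -33.3 -179.3] 75 0.42
side jar [-83.8 -86. ] 79 0.81
side flap_edge [1.5 1.6] 80 0.87
```

>>> send_rows:
  targets:
    - [-45, -69, 0, 0, 0, -1.22]
    - [-45, -69, 0, 0, 0, -1.22]
    - [-45, -69, 0, 0, 0, -1.22]
    - [-45, -69, 0, 0, 0, -1.22]
    - [-45, -69, 0, 0, 0, -1.22]

```text
time_s: 9.12
ee_pos: [0.4608, 0.0379, 0.3376]
ee_rot: [[-0.918, 0.396, 0.0], [0.396, 0.918, 0.0], [0.0, 0.0, -1.0]]
contact_force: [1.0, 0.2, 0.1]
grip_width: 0.0364
```

```bash
python3 -c "
from h import *
go(-145,0,258,180)"
```

```text
t 9.125 chute [-150.3   -1.2] z 337.6 w 0.03643812672772153 F [1.  0.2 0.1] row [-4.8, 2.6, 79.6] [0.0, 0.0, -0.28]
```

>>> send_rows:
  targets:
    - [-2, 2, 0, 0, 0, -0.14]
    - [-2, 2, 0, 0, 0, -0.28]
    - [-2, 2, 40, 0, 0, -0.28]
    - [-2, 2, 70, 0, 0, -0.28]
    - [-2, 2, 80, 0, 0, -0.28]

```text
time_s: 9.75
ee_pos: [0.463, 0.0391, 0.2563]
ee_rot: [[-0.991, 0.133, -0.003], [0.133, 0.991, 0.0], [0.003, -0.0, -1.0]]
contact_force: [-0.3, -0.7, 0.8]
grip_width: 0.0366
```

```bash
python3 look.py -100 0 258 180
```

```text
t 9.75 chute [-148.2    0.3] z 256.3 w 0.036557831747700116 F [-0.3 -0.7  0.8] row [-48.2, 0.0, -1.8] [-0.0, -0.003, -0.006]
top vial_a [-39.1 173.8] 76 0.52
top vial_a [ -32.1 -176. ] 75 0.41
top jar [-83.  -86.5] 77 0.58
top flap_edge [6.  1.3] 81 0.54
side tin_center [-85.3   0.3] 86 0.84
side vial_a [-35.3 168.2] 72 0.73
side flap_edge [0.3 1. ] 75 0.36
```

>>> send_rows:
  targets:
    - [-12, 0, 0, 0, 0, 0]
    - [-24, 0, 0, 0, 0, 0]
    - [-35, 0, 0, 0, 0, 0]
    - [-46, 0, 0, 0, 0, 0]
    - [-57, 0, 0, 0, 0, 0]

```text
time_s: 10.88
ee_pos: [0.5208, 0.0314, 0.2575]
ee_rot: [[-0.991, 0.133, -0.0], [0.133, 0.991, 0.0], [0.0, -0.0, -1.0]]
contact_force: [-0.6, -0.2, 0.7]
grip_width: 0.0363
```

```bash
python3 look.py -45 0 257 180
```

```text
t 10.875 chute [-89.9  -0. ] z 257.5 w 0.03628822363401066 F [-0.6 -0.2  0.7] row [-44.9, 0.3, 0.5] [-0.0, -0.0, -0.006]
top tin_center [-38.2 174.1] 74 0.43
top vial_a [ -31.3 -177.4] 70 0.62
top vial_a [-36.5 172.7] 75 0.43
top jar [-82.3 -88.2] 76 0.64
side tin_center [-42.3   1.3] 89 0.69
side vial_a [-37.1 173.6] 74 0.68
side vial_a [ -33.5 -179.6] 76 0.58
side flap_edge [0.6 2.2] 82 0.93
```

Tin at (-42, 1), touching the flap. Now through it.

>>> send_rows:
  targets:
    - [-11, 0, 0, 0, 0, 0]
    - [-22, 0, 0, 0, 0, 0]
    - [-33, 0, 0, 0, 0, 0]
    - [-43, 0, 0, 0, 0, 0]
    - [-52, 0, 0, 0, 0, 0]

```text
time_s: 12.0
ee_pos: [0.5723, 0.0245, 0.2576]
ee_rot: [[-0.991, 0.133, -0.0], [0.133, 0.991, 0.0], [0.0, 0.0, -1.0]]
contact_force: [-1.7, 0.9, -0.1]
grip_width: 0.0364
```

```bash
python3 look.py -25 0 257 180 c
```

```text
t 12.0 chute [-38.   -0.3] z 257.6 w 0.036437904875328254 F [-1.7  0.9 -0.1] row [-12.9, 0.4, 0.6] [0.0, -0.0, -0.006]
top vial_a [-36.2 175.4] 72 0.57
top vial_a [ -32.9 -175.7] 70 0.39
top jar [-82.  -87.6] 77 0.49
side tin_center [-37.  169.8] 77 0.71
side tin_center [50.7  0.8] 61 0.47
side vial_a [-34.4 174. ] 76 0.76
side vial_a [ -33.1 -179.9] 76 0.53
side jar [-85.6 -84.2] 79 0.6
side flap_edge [-0.9 -0.1] 76 0.56
```

View pics/cside.png

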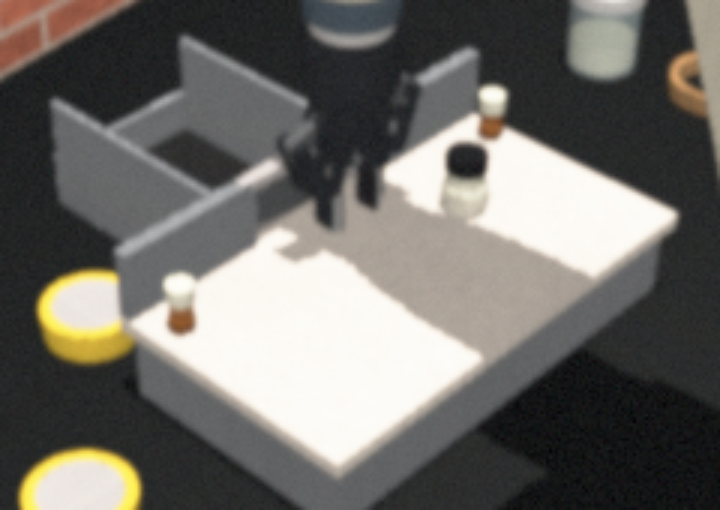

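The deck in front of the fingers (325,215) is clear and the tin is past the lip or on it. I push 12 mm more for certainty, then draw back.

>>> send_rows:
  targets:
    - [-6, 0, 0, 0, 0, 0]
    - [-12, 0, 0, 0, 0, 0]
    - [-12, 0, 0, 0, 0, 0]
    - [10, 0, 0, 0, 0, 0]
    - [40, 0, 0, 0, 0, 0]

```text
time_s: 13.12
ee_pos: [0.5316, 0.0298, 0.2573]
ee_rot: [[-0.991, 0.133, -0.0], [0.133, 0.991, 0.0], [0.0, -0.0, -1.0]]
contact_force: [-0.3, -0.5, 0.1]
grip_width: 0.0364
```

>>> send_rows:
  targets:
    - [40, 0, 0, 0, 0, 0]
    - [70, 0, -60, 0, 0, 0]
    - [80, 0, -120, 0, 0, 0]
    - [100, 0, -150, 0, 0, 0]
    - [120, 0, -150, 0, 0, 0]

```text
time_s: 13.75
ee_pos: [0.4124, 0.0459, 0.4099]
ee_rot: [[-0.991, 0.133, 0.005], [0.133, 0.991, -0.0], [-0.005, 0.0, -1.0]]
contact_force: [0.3, 0.1, -0.6]
grip_width: 0.0362
```

```bash
python3 look.py -200 0 405 180 d
```

```text
t 13.75 chute [-199.3    0.7] z 409.9 w 0.03616572732121994 F [ 0.3  0.1 -0.6] row [0.8, -0.7, 4.9] [0.0, 0.005, -0.006]
top tin_center [153.7   3.5] 27 0.85
top vial_a [-34.5 175.6] 70 0.65
top vial_a [ -30.9 -176.5] 75 0.56
top vial_a [-83.3 -86.8] 76 0.36
top jar [-85.2 -86.8] 75 0.81
top flap_edge [ 3.8 -1.4] 79 0.66
top flap_edge [-84.5 -87.2] 75 0.65
side tin_center [1.561e+02 1.000e-01] 25 0.57
side vial_a [-34.9 170.9] 73 0.61
side vial_a [0.8 3.1] 80 0.4
side jar [-81.4 -83.5] 80 0.65
side flap_edge [1.3 5. ] 80 0.69
side flap_edge [156.    1.6] 7 0.64
```

View pics/dtop.png

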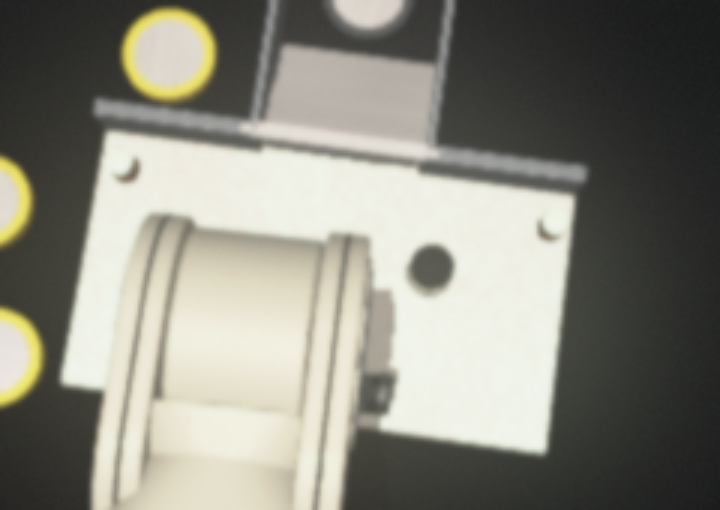

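View pics/dside.png

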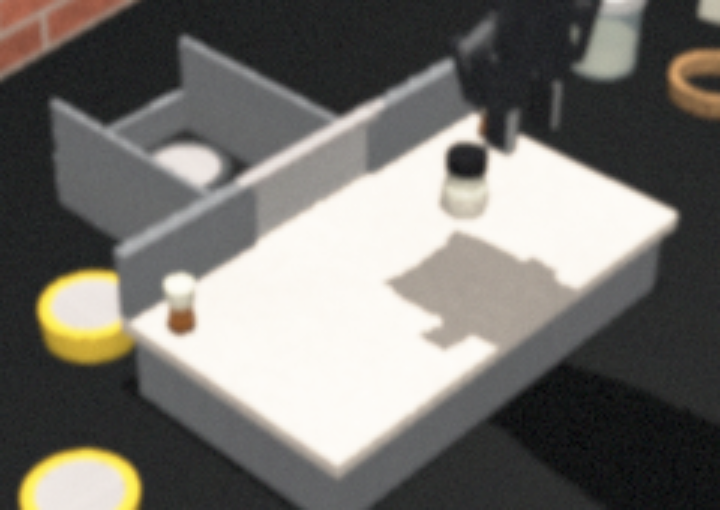

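The tin lies in the tray (side 190,165; chute x≈155, y≈2, z≈26). The flap looks shut at (310,170), and the bystanders are unmoved. I hold still for a second, check again and hand in.

>>> send_rows:
  targets:
    - [0, 0, 0, 0, 0, 0]
    - [0, 0, 0, 0, 0, 0]
    - [0, 0, 0, 0, 0, 0]
    - [0, 0, 0, 0, 0, 0]
    - [0, 0, 0, 0, 0, 0]

```text
time_s: 14.88
ee_pos: [0.4129, 0.0458, 0.4077]
ee_rot: [[-0.991, 0.133, 0.0], [0.133, 0.991, -0.0], [-0.0, -0.0, -1.0]]
contact_force: [0.6, -0.2, 0.0]
grip_width: 0.0361
```

>>> send_rows:
  targets:
    - [0, 0, 0, 0, 0, 0]
    - [0, 0, 0, 0, 0, 0]
    - [0, 0, 0, 0, 0, 0]
    - [0, 0, 0, 0, 0, 0]
    - [0, 0, 0, 0, 0, 0]

```text
time_s: 15.5
ee_pos: [0.4129, 0.0458, 0.4077]
ee_rot: [[-0.991, 0.133, 0.0], [0.133, 0.991, 0.0], [-0.0, 0.0, -1.0]]
contact_force: [-0.2, 0.5, -0.0]
grip_width: 0.0361
```

```bash
python3 look.py -200 0 405 180 && python3 -c "
from h import *
s=imaging.snapshot('side'); P=world(s,np.ones((480,640),bool)); k=chute(P)*1000
m=(abs(k[:,1])<50)&(abs(k[:,0])<35)&(P[:,2]>.082)&(P[:,2]<.12); print('flap face x',np.percentile(k[m,0],[5,50,95]),m.sum())
print(workorder.close_job())"
```

```text
t 15.5 chute [-198.7    0.7] z 407.7 w 0.036108053260446825 F [-0.2  0.5 -0. ] row [1.3, -0.7, 2.7] [0.0, 0.0, -0.006]
top tin_center [154.8   2.7] 26 0.79
top vial_a [ -32.2 -178.6] 72 0.66
top vial_a [-39.6 174.4] 75 0.57
top jar [-83.7 -85.1] 74 0.67
top flap_edge [ 5.8 -1.7] 80 0.55
top flap_edge [155.1   3.4] 23 0.46
side tin_center [153.7   1.9] 23 0.7
side vial_a [-34.3 173.2] 75 0.67
side vial_a [ -33.7 -180.5] 74 0.39
side jar [ -32.7 -177.5] 75 0.73
side jar [-85.6 -82.6] 80 0.61
side flap_edge [0.8 1.5] 76 0.61
flap face x [-3.74279037 -1.15019463  1.1946505 ] 378
the job is handed in; nothing more can be done
None
```

I slid the grey tin sideways along the deck to the front of the mouth, using two fingers on the deck and never lifting it. I then turned the jaws across, pushed it through the flap, drew back and handed the job in at about 15.6 s.

**Tin:** it lies flat in the catch tray, centre about 154 mm beyond the flap's plane, 2 mm off the centre line and about 25 mm above the bench.

**Flap:** the side camera's depth puts its face at x −4 to +1 mm, so it hangs shut.

**Bystanders:** the jar and both vials stand where they were, within the measuring scatter. I did not re-measure the beakers, bottle and tape, as the arm worked well away from them.

**Forces:** the readings I saw stayed under 3 N.

**Checks that disagreed:** some network reports were plainly wrong, such as a "flap_edge" at the tin or a "jar" at a vial. The top camera put the flap edge at about +6 mm. I dropped these because the pictures and the depth showed otherwise.

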